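Unlatch, tip out and rack the stage plate of a specimen light base

ROBOT

A 7-joint arm with a two-finger parallel gripper is mounted at the origin on the work surface. World frame = base frame: x ahead of the robot, y to its left, z up, the work surface at z = 0. Lengths are in m, angles in rad, forces in N, time in s.
With the tool pointing down it reaches from about 0.4 to 0.85 m from the base axis. Payload 10.4 kg.
Tool frame: the origin (TCP) lies midway between the tips of the shut fingers; the grasp point (between the pads) lies 19 mm behind it (manip.hold_point_z is the distance from the TCP to the grasp point, in m); z points along the fingers, y is the line along which they close (so a half turn about z gives the same grasp; the last joint's range is limited). The gripper opens to 85 mm and grips with 20 to 120 N. Pads are 22 mm wide; open, the fingers measure 114 mm over their backs; the gripper's body (76 mm by 85 mm) begins 54 mm behind the grasp point. The pads swing forward as they close: fully open they stand 13 mm farther back than shut.
Start: joints at [-1.291, 0.332, -0.065, 1.46, 0.022, 1.35, -0.088], TCP at [0.186, 0.597, 0.231] pointing down, gripper open.
Joint ranges: [-2.6, 2.6], [-0.5, 2.12], [-1.47, 1.34], [0.16, 2.42], [-1.27, 4.41], [0.06, 2.06], [-2.6, 2.6]. Speed limits (rad/s): [2.22, 2.22, 2.79, 2.79, 3.14, 3.14, 3.14].

INTERFACE

Orientations are given as a unit quaternion [x, y, z, w].
In Python, from workcell import manip, eyes, job gives the robot as it stands.
- The arm moves only by the shell command python3 -m crank 'ROWS' [FORCE]. ROWS is JSON, a list that holds one entry, the list of rows, each a list of 7 numbers: the finger opening in cm, from 0 to 8.54, then the shift along the world's x, y, z in cm, then the turn, a rotation vector about the world's x, y, z in degrees. In form: [[[hand, x, y, z, ax, ay, az], ...]]. A call has 1 to 20 rows; each row shifts and turns the commanded pose from where the row before left it; what a row does not reach is not made up. A row lasts 1/8 s, in which the tool goes at most 62.5 mm and 10.7 degrees, less where a joint would pass 70% of its speed; a pose out of reach is approached as far as the arm can. A call with a gripper value outside its range is refused whole. The fingers move at their own pace and stop on an object; FORCE is the grip in N (left out, the last holds). Time passes only in rows, so rows that do not move let the fingers close. It gives the time, the measured TCP pose, the force, the opening and the grip force at its end, in the units of the state.
- manip.get_obs(): the state, without advancing time (a new reading comes with each control period).
- eyes.camera(name): name is "scene" or "top" or "wrist"; returns (picture, depth): 400x640x3 uint8, red, green, blue; 400x640 float32, m along the optical axis (not along the pixel's ray), 0 where there is no reading.
- eyes.camera_params(name): a dict with "fx", "fy", "cx", "cy" (pixels), "world_from_camera" (4x4, takes a point from camera to world coordinates); the wrist camera has in their place "hand_eye" (4x4, takes a point from camera to tool coordinates, whose origin is the TCP and whose axes are the flange's). Camera axes: x right, y down, z forward; pixel columns grow to the right and rows downward; lengths in m; the calibration is good to about 2 mm. A picture is of the moment at which its call begins: read the wrist's pose just before it. camera_params takes no time and is no camera call.
- job.hand_in(): hands the job in; it is judged then, once.
The state is a dict: "clock": time; "joint_pos": joint angles; "joint_velocities": joint speeds; "tau": joint torques, N m; "position": TCP position; "ee_rot": TCP orientation; "ft_force": force on the tool from outside, world axes, zero at the start; "torque": the same for the moment, N m; "grip_width": opening from 0.0 (shut) to 1.0 (fully open); "grasp_force": force on a finger pad.
Only numpy, scipy, OpenCV 4.12 (cv2) and the standard library are available. Lean on these libraries where they do the work, as an engineer would, in place of code of your own. Each camera call takes 0.05 s, during which the arm holds its last target. There are 200 camera calls.

TASK

Pull the round push-pull knob of the specimen light base straight out until it clicks into its outer detent, so that the latch no longer covers the round white stage plate. Press on the plate's far side so that it tips up in its pocket, then take it by the raised edge and stand it on edge in any bay of the wire drying rack. Then push the knob fully home again, and leave the other things on the bench where they are.

Things in the scene. Friction and masses are not known exactly. Their poses are not given: they have to be found in the camera images.
- light_base: Specimen light base, fixed cream and teal box 170 x 170 x 65 mm high. Origin on the bench under the pocket's centre, z up, x from its front (knob side) to its back. In its frame (mm): front face x = -95, back 75, sides y = +-85. In the top a pocket, x -52 to 56, y +-52: up to x = 3.5 a shelf at z = 60 on which the plate lies, beyond it a well, floor z = 17, back wall sloping from x = 56 to 43.
- press_point (a point): Fixed point on the light base, at (35, 0, 70) mm in its frame: the middle of the lying plate's far part, on its top face, above the well. Shut fingers pressing down here by about 20 mm (a few N) tip the plate over the shelf's edge. It then stays tipped at about 55 degrees to the level, its far edge on the well's floor, its near edge some 40 mm above the shelf, free to be gripped.
- knob (a joint): Travel of the push-pull knob, m: 0 fully home (latch over the plate), 0.030 fully out (latch clear). It slides along -x of the light base. A spring detent holds it at both ends: it takes about 10 N to leave either end, and past half way it snaps to the other.
- knob_grip (a point): Centre of the round bare-metal knob's grip, 32 mm diameter, 20 mm gripping length, axis level along the light base's x. At (-122, 65, 42) mm in its frame when home, x = -152 when out. Its front end is 13 mm in front of this point; a thinner neck joins it to the base.
- latch (a point): Middle of the tip of the flat steel latch bar, which lies on top of the light base and moves with the knob; at (-36, 27, 71.5) mm in the light base's frame when home, x = -66 when out. The bar is 28 mm wide in x (behind this point), 92 mm long in y, 4 mm thick (upward). Home, it covers the plate's near edge.
- plate: Round white plastic stage plate, loose, 100 mm diameter, 10 mm thick, about 0.11 kg. Origin at the centre of its underside, z axis along its axis. At first it lies flat in the pocket, top 5 mm proud of the base, its near edge under the latch bar.
- rack: Fixed wire drying rack on a grey plate 120 (x) x 110 mm. Origin under its centre, z up. Pairs of upright rods (6 mm thick, 62 mm high, y = +-22) at x = -40.5, -13.5, 13.5 and 40.5 mm make three bays, centred at x = -27, 0 and 27 mm, each 21 mm wide. A plate stands in one with its axis along the rack's x, its rim on two rails at y = +-30 mm, its centre 59 mm above the bench.
- amber_bottle: Bystander: brown glass bottle, 72 mm diameter, 170 mm high, origin under its centre.
- jar: Bystander: jar, 76 mm diameter, 110 mm high, origin under its centre.
- paper_cup: Bystander: paper cup, 76 mm diameter at the rim, 90 mm high, origin under its centre.
- wash_bottle: Bystander: white plastic bottle, 68 mm diameter, 150 mm high, origin under its centre.
- petri_dish: Bystander: clear closed dish, 70 mm diameter, 16 mm high, lying on the bench, origin under its centre.
- spatula: Bystander: spatula, 160 mm long, lying on the bench, handle to its -x.
Mind the look-alikes: they are no part of the job. There is more than one size of the plate; the job needs the largest.

How it is judged:
On the way, in this order (a step that is already met when the one before it is completed fails the run):
1. the knob is pulled out to its outer detent while the plate still lies flat in its pocket (value of joint knob above 0.026 m and angle between plate's own z axis and vertical below 0.1 rad and horizontal distance between plate and light_base below 0.01 m), for 0.2 s.
2. the plate is tipped up in its pocket, the knob out (angle between plate's own z axis and vertical above 0.7 rad and horizontal distance between plate and light_base below 0.04 m and value of joint knob above 0.026 m), for 0.2 s.
3. the plate stands let go in a bay of the rack, the knob still out (x of plate in the frame of rack between -0.045 and 0.045 m and y of plate in the frame of rack between -0.012 and 0.012 m and z of plate in the frame of rack between 0.05 and 0.07 m and angle between plate's own z axis and vertical above 1.25 rad and angle between the z axis of plate and the x axis of rack, either way round below 0.35 rad and contact force between plate and the fingers below 0.2 N and value of joint knob above 0.026 m), for 0.2 s.
At the end, for the whole second after the job is handed in: Knob home within 4 mm; plate at rest on edge in a rack bay: its origin within 45 mm of the rack's centre along the rack's x and 12 mm along y, 50 to 70 mm above the bench, leaning under 18 degrees, its axis within 20 degrees of the rack's x (x of plate in the frame of rack between -0.045 and 0.045 m and y of plate in the frame of rack between -0.012 and 0.012 m and z of plate in the frame of rack between 0.05 and 0.07 m and angle between plate's own z axis and vertical above 1.25 rad and angle between the z axis of plate and the x axis of rack, either way round below 0.35 rad and value of joint knob below 0.004 m and linear speed of plate below 0.02 m/s); the robot touches nothing.
It fails at once if a bystander is moved more than 30 mm (distance of any of amber_bottle, jar, paper_cup, wash_bottle, petri_dish, spatula from where it was at the start of the episode above 0.03 m).
It also fails if it takes over 72 s, if anything falls off the work surface, if the arm or the gripper's body presses on something with over 40 N, if the wrist force passes 120 N, or if a joint passes its speed limit or range.

## Working session

There is one attempt and no reset: what is moved stays moved. The work goes in short steps, Python scripts to look and compute and a shell command to move; the robot and the scene stay as the last step left them, time stands still between calls to the robot, and variables do not carry over. Pictures are saved under pics/ and viewed, at most 14 in all, crops included, and the job is handed in when it is done.

```bash
mkdir -p pics; ls; python3 - <<'E'
from workcell import manip, eyes, job
import cv2,numpy as np
o=manip.get_obs();print(o['clock'],o['position'],o['ee_rot'],o['grip_width'],manip.hold_point_z)
for n in('top','scene'):
    p,d=eyes.camera(n);cv2.imwrite(f'pics/{n}0.png',p[:,:,::-1]);np.savez(f'{n}0.npz',p=p,d=d)
    c=eyes.camera_params(n);print({k:np.round(v,4).tolist() if hasattr(v,'__len__') else v for k,v in c.items()})
print(eyes.camera_params('wrist'))
E
```

```text
pics
0.0 [0.18627025 0.59619973 0.23051955] [ 1.50824301e-01  9.88560329e-01 -7.06910003e-04 -7.84697002e-05] 0.9994382933053346 0.0187
{'fx': 439.24413803918947, 'fy': 439.24413803918947, 'cx': 320.1563167401668, 'cy': 196.0570305634981, 'world_from_camera': [[-0.0978, -0.9703, 0.2213, 0.3009], [-0.9952, 0.0967, -0.0161, 0.0237], [-0.0058, -0.2218, -0.9751, 1.1994], [0.0, 0.0, 0.0, 1.0]]}
{'fx': 394.9885513924802, 'fy': 394.9885513924802, 'cx': 323.0514303060847, 'cy': 199.53975411422599, 'world_from_camera': [[-0.7992, 0.4564, -0.3912, 1.0502], [0.601, 0.618, -0.5069, 0.6465], [0.0104, -0.6402, -0.7681, 1.0546], [0.0, 0.0, 0.0, 1.0]]}
{'fx': 342.75673072813856, 'fy': 342.75673072813856, 'cx': 321.83005272820634, 'cy': 201.959376227492, 'hand_eye': array([[ 9.56841709e-05, -9.49309022e-01, -3.14344352e-01,
         8.17637258e-02],
       [ 9.99999436e-01, -2.41604965e-04,  1.03403127e-03,
         4.18077446e-04],
       [-1.05756237e-03, -3.14344273e-01,  9.49308464e-01,
        -1.42367777e-01],
       [ 0.00000000e+00,  0.00000000e+00,  0.00000000e+00,
         1.00000000e+00]])}
```

View pics/top0.png

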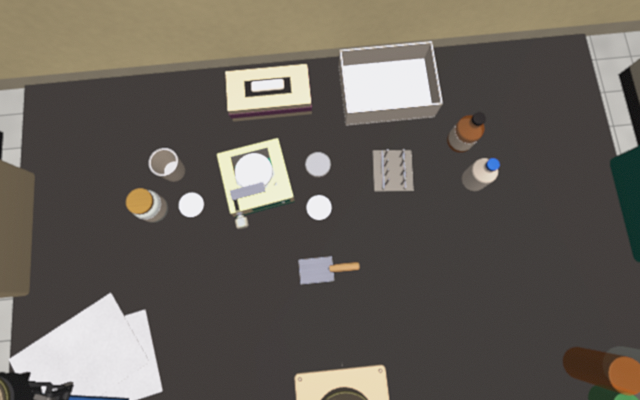

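View pics/scene0.png

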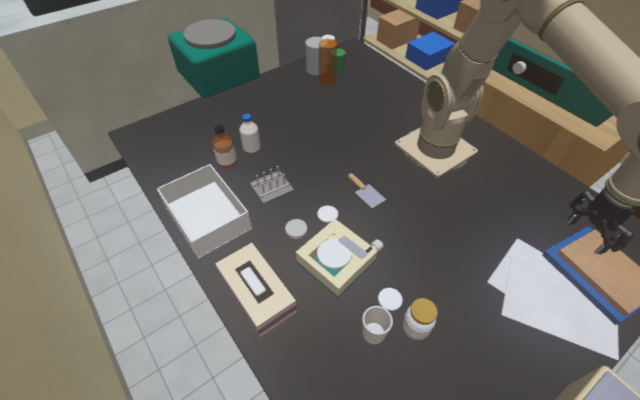

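The top view shows the light base at (255,175) with the plate at (254,170), the latch at (248,190) and the knob at (242,221), which faces the robot. The rack is at (393,170). Three white discs are candidates for the plate: (254,170) in the pocket, (191,205) and (319,207) lying loose on the bench. The first fits, because it is the largest and sits in the pocket under the latch. I'll confirm it in an enlarged crop and measure.

```bash
cat > h.py <<'E'
import numpy as np,cv2
from workcell import manip,eyes
from scipy.spatial.transform import Rotation as R
def cam(n):
    T=None
    if n=='wrist':
        o=manip.get_obs();T=np.eye(4);T[:3,:3]=R.from_quat(o['ee_rot']).as_matrix();T[:3,3]=o['position']
    p,d=eyes.camera(n);c=eyes.camera_params(n)
    W=c['world_from_camera'] if T is None else T@c['hand_eye']
    return p,d,c,np.array(W)
def cloud(d,c,W):
    v,u=np.mgrid[:400,:640]
    P=np.stack([(u-c['cx'])/c['fx']*d,(v-c['cy'])/c['fy']*d,d],-1)
    P=P@W[:3,:3].T+W[:3,3];P[d==0]=np.nan;return P
def ray(uv,z,c,W):
    uv=np.atleast_2d(uv);D=np.c_[(uv[:,0]-c['cx'])/c['fx'],(uv[:,1]-c['cy'])/c['fy'],np.ones(len(uv))]@W[:3,:3].T
    return W[:3,3]+D*((z-W[2,3])/D[:,2])[:,None]
E
python3 - <<'E'
from h import *
f=np.load('top0.npz');p,d=f['p'],f['d'];c=eyes.camera_params('top');W=np.array(c['world_from_camera'])
P=cloud(d,c,W);z=P[...,2]
def rect(name,m):
    m=cv2.morphologyEx(m.astype(np.uint8),cv2.MORPH_CLOSE,np.ones((3,3)))
    cs,_=cv2.findContours(m,0,1);k=max(cs,key=cv2.contourArea);return k[:,0].astype(float)
hsv=cv2.cvtColor(p,cv2.COLOR_RGB2HSV)
box=np.zeros(z.shape,bool);box[135:235,205:305]=1
k=rect('base',box&(z>.055)&(z<.08))
r=cv2.minAreaRect((ray(k,.065,c,W)[:,:2]*1000).astype(np.float32));print('base',r,cv2.boxPoints(r))
box[:]=0;box[140:200,360:425]=1
m=box&(p.mean(2)>75)
k=rect('rack',m);r=cv2.minAreaRect((ray(k,.005,c,W)[:,:2]*1000).astype(np.float32));print('rack',r,cv2.boxPoints(r).tolist(), np.nanpercentile(z[m],[5,50,95]))
for u,v in[(254,168),(191,205),(319,207),(318,163),(242,222),(248,191)]:print(u,v,P[v,u],z[v-2:v+3,u-2:u+3].ravel().round(3).min())
for nm,(u,v) in dict(plate=(254,168),d1=(191,205),d2=(319,207)).items():
    m=((p.min(2)>185)&(hsv[...,1]<25)).astype(np.uint8);n,l,s,ce=cv2.connectedComponentsWithStats(m)
    print(nm,s[l[v,u]],ce[l[v,u]], 'w mm',s[l[v,u]][2]*np.median(d[v,u])/c['fx']*1000)
a=cv2.resize(p[130:240,200:310],(400,400),interpolation=2);b=cv2.resize(p[140:200,363:423],(400,400),interpolation=2)
cv2.imwrite('pics/crop1.png',np.hstack([a,b])[:,:,::-1])
E
```

```text
base ((630.1043701171875, 173.90969848632812), (176.05474853515625, 170.17288208007812), 9.514204025268555) [[529.22375  243.27551 ]
 [557.3519    75.44342 ]
 [730.985    104.543884]
 [702.8568   272.37598 ]]
rack ((628.8298950195312, -207.2236328125), (114.64611053466797, 126.87401580810547), 84.76155090332031) [[560.4241943359375, -258.5154113769531], [686.768310546875, -270.09912109375], [697.235595703125, -155.93185424804688], [570.8914794921875, -144.34814453125]] [0.00137444 0.00754556 0.03563317]
254 168 [0.65112459 0.17366896 0.07125187] 0.068
191 205 [0.58219441 0.36381988 0.00516091] 0.003
319 207 [0.53991318 0.01030299 0.01212881] 0.002
318 163 [0.66494252 0.00087605 0.01604372] 0.01
242 222 [0.51053238 0.21631577 0.05875777] 0.053
248 191 [0.58809386 0.19271067 0.07683916] nan
plate [ 235  153   40   36 1062] [253.31638418 170.45762712] w mm 107.01304405507648
d1 [179 193  25  24 464] [190.71767241 204.4137931 ] w mm 69.50856693313867
d2 [307 195  24  25 466] [318.56223176 207.07081545] w mm 66.15665035397213
```

View pics/crop1.png

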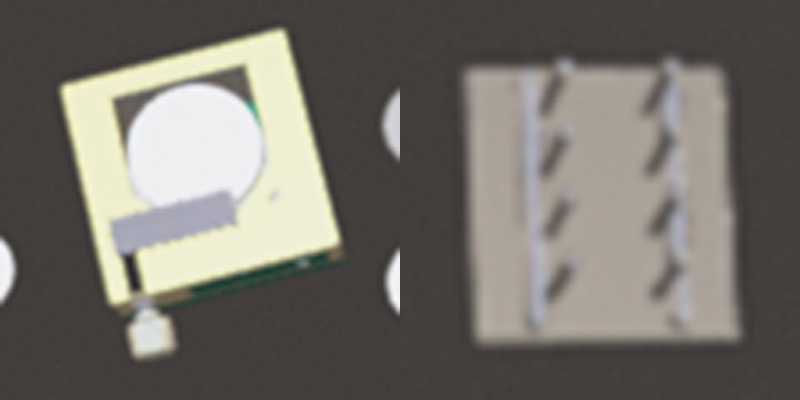

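The crop confirms it. The plate is the large white disc (107 mm wide by mask) in the pocket under the latch bar, with the knob at lower left. The loose discs are only about 68 mm. The base origin is near (640,175) mm with yaw about 9.5°. The rack is at about (629,-207) with yaw about -5°, and its rods run in rows along world x. I'll move above the knob and refine with the wrist camera.

```bash
python3 -m crank '[[[6,2.7,-3.1,0,0,0,2.2],[6,2.7,-3.1,0,0,0,2.2],[6,2.7,-3.1,0,0,0,2.2],[6,2.7,-3.1,0,0,0,2.2],[6,2.7,-3.1,0,0,0,2.2],[6,2.7,-3.1,0,0,0,2.2],[6,2.7,-3.1,0,0,0,2.2],[6,2.7,-3.1,0,0,0,2.2],[6,2.7,-3.1,0,0,0,2.2],[6,2.7,-3.1,0,0,0,2.2],[6,2.7,-3.1,0,0,0,2.2],[6,2.7,-3.1,0,0,0,2.2],[6,0,0,0,0,0,0],[6,0,0,0,0,0,0]]]' 40
cat > m.py <<'E'
from h import *
import sys
p,d,c,W=cam('wrist');o=manip.get_obs();M=R.from_quat(o['ee_rot']).as_matrix()
print('tcp',o['position'].round(4) if hasattr(o['position'],'round') else o['position'],'y',M[:,1].round(3),'z',M[:,2].round(3),o['joint_pos'],o['clock'])
cv2.imwrite(f'pics/{sys.argv[1]}.png',p[:,:,::-1]);np.savez('w.npz',p=p,d=d,W=W)
E
python3 m.py w1
```

```text
clock: 1.85
position: [0.5099, 0.2251, 0.231]
ee_rot: [-0.079, 0.997, 0.0, -0.0]
ft_force: [-0.5, 0.2, 0.0]
grip_width: 0.704
grasp_force: 0.0
tcp [0.5096 0.2256 0.2311] y [-0.158  0.987  0.   ] z [-0.001  0.    -1.   ] [-0.69605835  0.18000809  0.22484196  1.65615393 -0.04189269  1.31069711
  1.26597314] 1.9
```

View pics/w1.png

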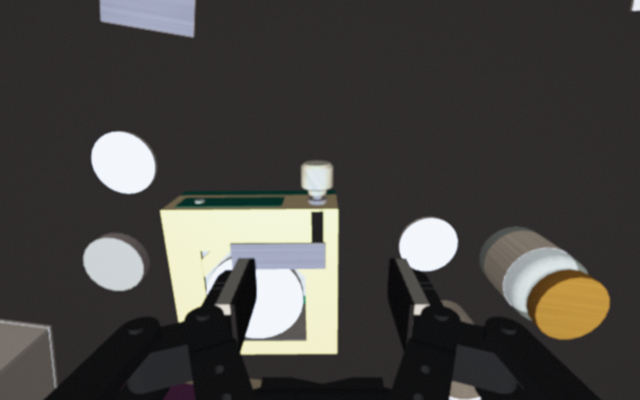

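The wrist view shows the knob at (317,176), the base's front top corners at about (163,209) and (338,209), and the latch spanning (230–326, 243–268). I'll take world positions from these.

```bash
python3 - <<'E'
from h import *
f=np.load('w.npz');p,d,W=f['p'],f['d'],f['W'];c=eyes.camera_params('wrist');P=cloud(d,c,W)
hsv=cv2.cvtColor(p,cv2.COLOR_RGB2HSV)
m=((hsv[...,1]>35)&(hsv[...,1]<90)&(hsv[...,2]>200)&(hsv[...,0]>20)&(hsv[...,0]<35)).astype(np.uint8)
m[:200]=0
m=cv2.morphologyEx(m,cv2.MORPH_OPEN,np.ones((3,3)))
# front edge, right edge by line fit
ex=np.array([(u,np.argmax(m[:,u])) for u in range(175,300)]);ey=np.array([(639-np.argmax(m[v,::-1]),v) for v in range(220,340)])
F=ray(ex,.065,c,W)[:,:2]*1000;G=ray(ey,.065,c,W)[:,:2]*1000
def line(Q):
    vx,vy,x,y=cv2.fitLine(Q.astype(np.float32),cv2.DIST_HUBER,0,.01,.01).ravel();return np.array([vx,vy]),np.array([x,y])
a,pa=line(F);b,pb=line(G)
print('front dir',np.degrees(np.arctan2(*a[::-1])),'side dir',np.degrees(np.arctan2(*b[::-1])))
t=np.linalg.solve(np.c_[a,-b],pb-pa);C=pa+a*t[0];print('corner',C)
for yaw in(9.5,np.degrees(np.arctan2(*b[::-1]))%180):
    y=np.radians(yaw);X=np.array([np.cos(y),np.sin(y)]);Y=np.array([-X[1],X[0]])
    o=C+95*X-85*Y;print(yaw,'origin',o,'knob',o-122*X+65*Y,'press',o+35*X)
# knob silhouette
k=(p[155:189,295:340].min(2)>110);v,u=np.nonzero(k);print('knob px',u.min()+295,u.max()+295,v.min()+155,v.max()+155)
um=(u.min()+u.max())/2+295
print('knob z42',ray([um,174],.042,c,W)*1000,'front edge', ray([um,v.min()+155],.05,c,W)*1000)
print('width mm',(u.max()-u.min()+1)*np.nanmedian(d[165:180,310:325])/c['fx']*1000, P[168:184:4,317]*1000)
pl=(p.min(2)>225)&(d>0);n,l,s,ce=cv2.connectedComponentsWithStats(pl.astype(np.uint8));print(P[300,270]*1000,s[l[300,270]])
E
```

```text
front dir 11.281119 side dir -71.00758
corner [653.1824 177.5524]
9.5 origin [760.90855169 109.39764511] knob [629.85361392 153.37040129] press [795.42854774 115.17431131]
108.99242 origin [702.63806 295.0434 ] knob [680.8806  158.53108] press [691.24756 328.13806]
knob px 301 332 164 188
knob z42 [[509.55759044 220.86594816  42.        ]] front edge [[497.90514781 219.17498664  50.        ]]
width mm 30.304648233077312 [[500.47328997 220.12370108  55.46297156]
 [503.93218468 220.67822412  57.0297217 ]
 [507.75426334 221.27082006  57.09345544]
 [511.51081925 221.85759243  57.51484217]]
[641.85193994 193.21249953  69.90845615] [ 247  269   55   68 2751]
```

The knob is at (509.5,221) and the 30 mm silhouette agrees. The side-line mask was bad, so I'll redo it later. Next I descend, grip and pull.

```bash
python3 -m crank '[[[6,0,-0.45,-3.5,0,0,0.4],[6,0,0,-3.5,0,0,0],[6,0,0,-3.5,0,0,0],[6,0,0,-3.5,0,0,0],[6,0,0,-3.5,0,0,0],[6,0,0,-3.2,0,0,0],[6,0,0,0,0,0,0],[2,0,0,0,0,0,0],[2,0,0,0,0,0,0],[2,0,0,0,0,0,0],[2,0,0,0,0,0,0]]]' 70
python3 - <<'E'
from h import *
f=np.load('w.npz');p,d,W=f['p'],f['d'],f['W'];c=eyes.camera_params('wrist');P=cloud(d,c,W)
z=P[...,2];g=p.astype(int)
cream=(g[...,0]>225)&(g[...,0]-g[...,2]>20)&(z>.05)&(z<.08)
n,l,s,ce=cv2.connectedComponentsWithStats(cream.astype(np.uint8));i=1+np.argmax(s[1:,4]);print(s[i])
m=l==i
ex=np.array([(u,np.argmax(m[:,u])) for u in range(172,228)]);ey=np.array([(639-np.argmax(m[v,::-1]),v) for v in range(220,345)]);ez=np.array([(np.argmax(m[v]),v) for v in range(215,300)])
def line(e):
    Q=ray(e,.065,c,W)[:,:2]*1000
    vx,vy,x,y=cv2.fitLine(Q.astype(np.float32),cv2.DIST_HUBER,0,.01,.01).ravel();return np.array([vx,vy]),np.array([x,y])
L=[line(e) for e in(ex,ey,ez)]
for a,q in L:print(np.degrees(np.arctan2(a[1],a[0])),q)
def X(A,B):return A[1]+A[0]*np.linalg.solve(np.c_[A[0],-B[0]],B[1]-A[1])[0]
c1,c2=X(L[0],L[1]),X(L[0],L[2]);print('corners',c1,c2,np.linalg.norm(c1-c2))
yv=(c1-c2)/np.linalg.norm(c1-c2);xv=np.array([yv[1],-yv[0]]);o=(c1+c2)/2+95*xv
print('yaw',np.degrees(np.arctan2(xv[1],xv[0])),'o',o,'knob',o-122*xv+65*yv)
E
```

```text
clock: 3.28
position: [0.5113, 0.2203, 0.0264]
ee_rot: [-0.082, 0.997, 0.0, 0.001]
ft_force: [-2.4, -1.5, 6.3]
grip_width: 0.348
grasp_force: 68.8
[ 161  210  158  111 7368]
-79.48196 [557.097   115.32824]
-89.479866 [621.88995 323.08472]
9.543269 [607.3553    86.576195]
corners [ 627.204   -262.27167] [563.7949   79.25287] 347.36108
yaw -169.48195 o [ 502.0957  -108.85118] knob [ 633.9112  -150.48851]
```

```bash
python3 -m crank '[[[2,-0.5,-0.085,0,0,0,0],[2,-0.5,-0.085,0,0,0,0],[2,-0.5,-0.085,0,0,0,0],[2,-0.5,-0.085,0,0,0,0],[2,-0.5,-0.085,0,0,0,0],[2,-0.5,-0.085,0,0,0,0],[2,-0.1,-0.02,0,0,0,0],[2,0,0,0,0,0,0],[2,0,0,0,0,0,0]]]' 70
python3 - <<'E'
from h import *
p,d,c,W=cam('top');P=cloud(d,c,W);cv2.imwrite('pics/t1.png',cv2.resize(p[120:250,190:320],(520,520),interpolation=2)[:,:,::-1])
E
```

```text
clock: 4.4
position: [0.4815, 0.2154, 0.0264]
ee_rot: [-0.082, 0.997, 0.001, 0.002]
ft_force: [4.8, -1.4, 4.2]
grip_width: 0.349
grasp_force: 70.5
```

```bash
python3 -m crank '[[[6,0,0,0,0,0,0],[6,0,0,0,0,0,0],[6,0,0,3,0,0,0],[6,0,0,4,0,0,0],[6,0,0,4,0,0,0],[2,1.9,-0.3,0.4,0,0,-9],[0,1.9,-0.3,0,0,0,-9],[0,1.9,-0.3,0,0,0,-9],[0,1.9,-0.3,0,0,0,-9],[0,1.9,-0.3,0,0,0,-9],[0,1.9,-0.3,0,0,0,-9],[0,1.9,-0.3,0,0,0,-9],[0,1.9,-0.3,0,0,0,-9],[0,1.9,-0.3,0,0,0,-9],[0,1.9,-0.3,0,0,0,-9],[0,0.4,-0.1,0,0,0,0],[0,0,0,0,0,0,0]]]' 40
python3 m.py w2; python3 - <<'E'
import cv2,numpy as np,sys
sys.path.insert(0,'.')
from h import *
p,d,c,W=cam('top');a=cv2.resize(p[120:250,190:320],(390,390),interpolation=2)
w=np.load('w.npz')['p'];b=cv2.resize(w,(400,250))
z=np.zeros((390,400,3),np.uint8);z[:250]=b
cv2.imwrite('pics/c2.png',np.hstack([a,z])[:,:,::-1])
E
```

```text
clock: 6.58
position: [0.6729, 0.1838, 0.138]
ee_rot: [0.645, 0.764, -0.0, -0.0]
ft_force: [-0.0, 0.4, 0.4]
grip_width: -0.001
grasp_force: 0.0
tcp [0.6727 0.184  0.1382] y [ 0.986  0.167 -0.001] z [-0.001  0.    -1.   ] [-0.66727098  0.58637142  0.496517    1.38021791 -0.28225885  1.24576857
  0.016917  ] 6.625
```

View pics/c2.png

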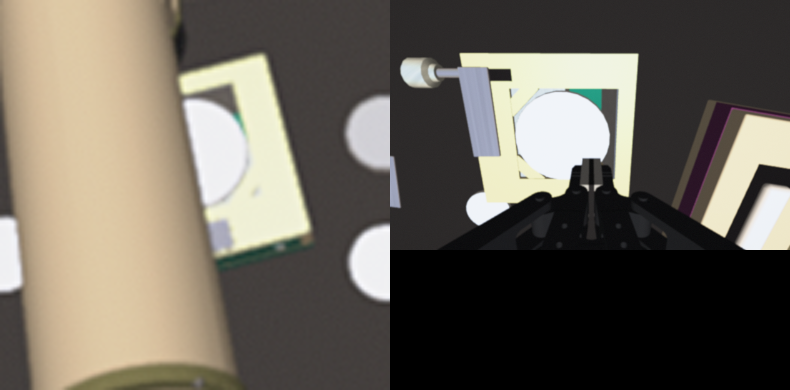

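The wrist view shows the knob out, the latch clear of the plate, and the plate lying free. Next I fit the plate's centre.

```bash
python3 - <<'E'
from h import *
f=np.load('w.npz');p,d,W=f['p'],f['d'],f['W'];c=eyes.camera_params('wrist')
g=p.astype(int);m=((g.min(2)>232)&(g.max(2)-g.min(2)<14)).astype(np.uint8)
n,l,s,ce=cv2.connectedComponentsWithStats(m);i=l[210,275];print(s[i],ce[i])
k=max(cv2.findContours((l==i).astype(np.uint8),0,1)[0],key=cv2.contourArea)[:,0].astype(float)
Q=ray(k,.07,c,W)[:,:2]*1000
print(cv2.minEnclosingCircle(Q.astype(np.float32)))
E
```

```text
[  202   148   148   139 15180] [273.01113307 213.63675889]
((642.2333984375, 177.07293701171875), 49.13189697265625)
```

```bash
python3 -m crank '[[[0,0.4,-0.1,-3,0,0,0],[0,0,0,-3,0,0,0],[0,0,0,-0.5,0,0,0],[0,0,0,-0.4,0,0,0],[0,0,0,-0.4,0,0,0],[0,0,0,-0.4,0,0,0],[0,0,0,-0.4,0,0,0],[0,0,0,-0.4,0,0,0],[0,0,0,-0.4,0,0,0],[0,0,0,0,0,0,0],[0,0,0,0,0,0,0]]]'
python3 m.py w3
```

```text
clock: 8.05
position: [0.6774, 0.1828, 0.0494]
ee_rot: [0.646, 0.763, 0.0, 0.0]
ft_force: [0.4, -0.0, 0.4]
grip_width: -0.005
grasp_force: 0.0
tcp [0.6775 0.1828 0.0495] y [0.986 0.164 0.   ] z [ 0.  0. -1.] [-0.6454475   0.67703651  0.46618852  1.43948378 -0.32136593  1.10059641
  0.04286961] 8.1
```

View pics/w3.png

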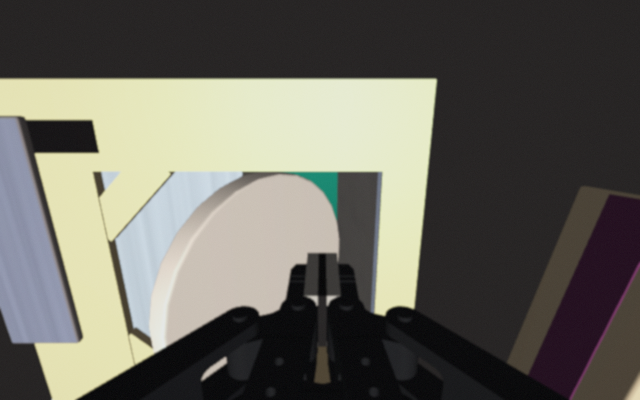

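The plate is tipped: its raised edge curves through (155,300)–(240,180) and the far edge is down in the well. I'll rise, back off and tilt the tool 35°.

```bash
python3 -m crank '[[[0,0,0,4,0,0,0],[0,0,0,4,0,0,0],[0,0,0,4,0,0,0],[3.4,-1.6,-0.26,0,1.18,-6.9,0],[3.4,-1.6,-0.26,0,1.18,-6.9,0],[3.4,-1.6,-0.26,0,1.18,-6.9,0],[3.4,-1.6,-0.26,0,1.18,-6.9,0],[3.4,-1.6,-0.26,0,1.18,-6.9,0],[3.4,0,0,0,0,0,0],[3.4,0,0,0,0,0,0]]]'
python3 m.py w4
```

```text
clock: 9.35
position: [0.5981, 0.1703, 0.1705]
ee_rot: [0.617, 0.727, 0.231, 0.193]
ft_force: [0.7, 1.3, -0.1]
grip_width: 0.399
grasp_force: 0.0
tcp [0.5986 0.1702 0.1707] y [0.808 0.133 0.575] z [ 0.566  0.097 -0.818] [-1.02126021 -0.01614419  0.5925944   2.13179765  0.36146078  0.4517259
 -0.54180917] 9.4
```

View pics/w4.png

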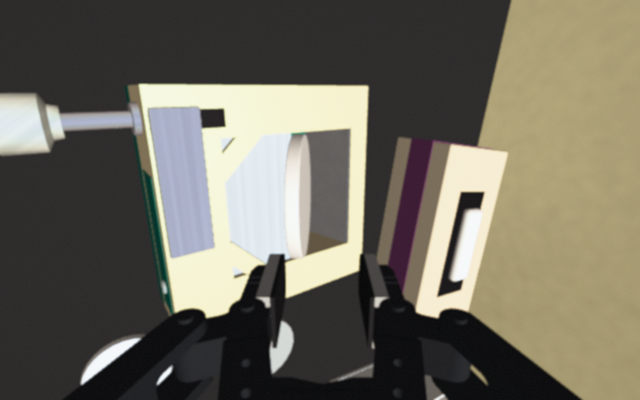

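The plate is seen nearly edge-on at (286–312, 133–260), and the fingers straddle a line slightly to its right. I'll compute its edge in the base and tool frames.

```bash
python3 - <<'E'
from h import *
f=np.load('w.npz');p,d,W=f['p'],f['d'],f['W'];c=eyes.camera_params('wrist');P=cloud(d,c,W)*1000
y=np.radians(9.7);X=np.array([np.cos(y),np.sin(y),0]);Y=np.array([-X[1],X[0],0])
o=np.array([642,177,0]);B=np.stack([(P-o)@X,(P-o)@Y,P[...,2]],-1)
ob=manip.get_obs();M=R.from_quat(ob['ee_rot']).as_matrix();t=np.array(ob['position'])*1000;T=(P-t)@M
for v in range(140,260,12):
    s=[];
    for u in range(278,318,3):
        s.append('%d,%d,%d'%tuple(B[v,u]) if np.isfinite(B[v,u,0]) else '-')
    print(v,' '.join(s))
m=(B[...,2]>76)&(abs(B[...,1])<55)&(B[...,0]>-45)&(B[...,0]<60);m[:130]=0;m[262:]=0
Q=B[m];print(len(Q),Q.min(0),Q.max(0))
i=Q[:,2]>np.percentile(Q[:,2],95);print('top rim',np.median(Q[i],0));TT=T[m];print('tool frame y range',np.percentile(TT,[2,50,98],axis=0).round(1))
cc=Q-np.mean(Q,0);print('normal',np.linalg.svd(cc,full_matrices=False)[2][2])
E
```

```text
140 -6,46,59 -4,46,59 -2,46,60 1,45,59 -2,47,69 0,47,70 1,47,72 3,47,73 6,46,71 18,44,56 44,38,21 45,38,24 46,38,27 47,38,31
152 -7,37,59 -4,37,59 -1,37,59 -10,40,78 -9,40,80 -6,40,81 -5,41,83 -3,40,83 4,38,74 18,34,56 34,30,35 45,27,23 47,27,26 46,28,32
164 -8,28,60 -4,28,59 -2,27,59 -14,34,86 -13,34,87 -11,34,88 -9,33,89 -7,33,90 3,30,76 17,25,58 34,19,36 45,16,24 45,16,28 47,16,30
176 -8,19,60 -5,19,59 -3,18,60 -17,27,90 -16,27,92 -14,27,93 -11,26,92 -9,26,92 1,21,78 15,16,60 32,9,37 44,4,24 46,4,26 47,5,30
188 -8,10,59 -5,9,59 -20,19,91 -19,19,93 -17,19,93 -15,19,95 -14,19,97 -10,18,94 1,12,78 15,6,59 31,-1,39 44,-6,24 46,-6,27 47,-5,30
200 -9,0,59 -6,0,58 -22,11,93 -20,12,95 -19,12,97 -17,11,97 -16,12,99 -11,10,95 0,3,78 13,-3,62 30,-11,40 44,-19,23 46,-18,26 47,-17,30
212 -10,-9,60 -6,-10,58 -23,4,95 -21,4,96 -20,4,98 -19,4,99 -17,4,100 -12,1,96 0,-4,81 12,-12,63 30,-23,41 44,-31,24 45,-30,27 46,-29,30
224 -10,-19,59 -7,-20,58 -4,-20,59 -21,-4,96 -20,-4,96 -19,-4,99 -17,-4,99 -12,-6,96 -2,-13,82 11,-22,65 28,-33,43 44,-44,22 46,-44,25 46,-41,31
236 -10,-29,59 -8,-30,59 -5,-30,60 -21,-14,93 -19,-14,95 -17,-14,96 -16,-14,98 -13,-14,97 -2,-23,83 11,-33,65 34,-51,32 37,-51,33 40,-51,35 42,-51,37
248 -10,-40,59 -8,-41,58 -5,-41,59 -18,-26,88 -17,-25,91 -15,-26,92 -14,-25,93 -12,-25,94 -3,-32,85 10,-43,66 21,-52,53 24,-52,53 25,-51,57 27,-51,58
2159 [-38.18923974 -43.95958535  76.00919249] [  3.56234343  45.76193182 193.74073017]
top rim [-33.67451296  12.73124491 189.71715209]
tool frame y range [[-35.9 -26.5 -10.2]
 [ 11.2 -19.9  79. ]
 [ 42.4  20.1 102. ]]
normal [-0.96868477  0.03874811 -0.2452517 ]
```

```bash
python3 -m crank '[[[2.8,-0.9,-0.18,-0.65,0,0,0],[2.6,-0.9,-0.18,-0.65,0,0,0],[2.6,0.7,0.12,-1.0,0,0,0],[2.6,0.7,0.12,-1.0,0,0,0],[2.6,0.7,0.12,-1.0,0,0,0],[2.6,0.7,0.12,-1.0,0,0,0],[2.6,0.7,0.12,-1.0,0,0,0],[2.6,0,0,0,0,0,0],[2.6,0,0,0,0,0,0]]]'
python3 m.py w5; python3 - <<'E'
from h import *
f=np.load('w.npz');cv2.imwrite('pics/w5c.png',f['p'][100:400,140:520,::-1])
E
```

```text
clock: 10.52
position: [0.6144, 0.1719, 0.1064]
ee_rot: [0.617, 0.728, 0.23, 0.194]
ft_force: [0.3, 0.4, 0.1]
grip_width: 0.306
grasp_force: 0.0
tcp [0.6144 0.1721 0.1067] y [0.808 0.133 0.574] z [ 0.566  0.097 -0.819] [-0.96416356  0.1495867   0.57850526  2.14923834  0.21669145  0.27766162
 -0.44169989] 10.575
```

View pics/w5c.png

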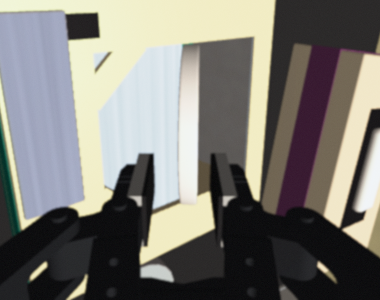

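The plate's edge is between the fingers, about 1.6 mm off centre. I'll advance 37 mm and close.

```bash
python3 -m crank '[[[2.6,0.65,0.11,-0.66,0,0,0],[2.6,0.52,0.09,-0.75,0,0,0],[2.6,0.52,0.09,-0.75,0,0,0],[2.6,0.52,0.09,-0.75,0,0,0],[2.6,0,0,0,0,0,0],[0.6,0,0,0,0,0,0],[0.6,0,0,0,0,0,0],[0.6,0,0,0,0,0,0],[0.6,0,0,0,0,0,0]]]' 50
python3 m.py w6
```

```text
clock: 11.7
position: [0.638, 0.1763, 0.0791]
ee_rot: [0.616, 0.727, 0.232, 0.194]
ft_force: [2.6, 0.2, 5.7]
grip_width: 0.107
grasp_force: 48.8
tcp [0.638  0.1763 0.0791] y [0.806 0.133 0.577] z [ 0.568  0.098 -0.817] [-0.86108526  0.25373086  0.49592392  2.10862645  0.09921254  0.20982901
 -0.34188311] 11.75
```

```bash
python3 -m crank '[[[0.6,0,0,2,0,0,0],[0.6,0,0,4,0,0,0],[0.6,0,0,4,0,0,0],[0.6,0,0,3,0,0,0],[0.6,-0.1,-3,0,-1.18,6.9,0],[0.6,-0.1,-3,0,-1.18,6.9,0],[0.6,-0.1,-3,0,-1.18,6.9,0],[0.6,-0.1,-3,0,-1.18,6.9,0],[0.6,-0.1,-3,0,-1.18,6.9,0],[0.6,-0.1,-3.9,0,0,0,-3.7],[0.6,-0.1,-3.9,0,0,0,-3.7],[0.6,-0.1,-3.9,0,0,0,-3.7],[0.6,-0.1,-3.9,0,0,0,-3.7],[0.6,0,0,0,0,0,0],[0.6,0,0,0,0,0,0]]]'
python3 m.py w7
```

```text
clock: 13.62
position: [0.6271, -0.129, 0.2067]
ee_rot: [0.739, 0.674, -0.0, -0.001]
ft_force: [0.6, 1.3, -0.7]
grip_width: 0.109
grasp_force: 49.7
tcp [ 0.6274 -0.1284  0.2068] y [ 0.996 -0.091 -0.001] z [-0.001  0.001 -1.   ] [-0.42125185  0.45569701  0.75631645  1.48427096 -0.31712794  1.32829708
  0.26933794] 13.675
```

View pics/w7.png

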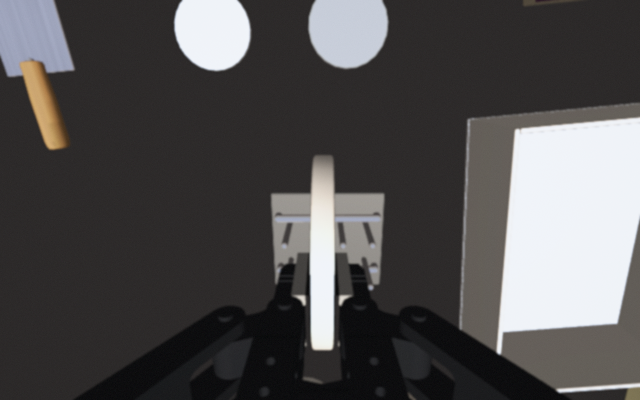

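The plate hangs upright, seen edge-on at (322,155–350). The rack's near edge runs (272,194)–(384,194) below it, with a rail at row 218. I'll measure the rack from this view.

```bash
python3 - <<'E'
from h import *
f=np.load('w.npz');p,d,W=f['p'],f['d'],f['W'];c=eyes.camera_params('wrist');P=cloud(d,c,W)*1000
m=((p.mean(2)>110)&(P[...,2]<12)).astype(np.uint8);m[:185]=0;m[290:]=0;m[:,:262]=0;m[:,395:]=0
v,u=np.nonzero(m);print(u.min(),u.max(),v.min(),np.nanmedian(P[200:212,276:300,2]),np.nanmedian(P[200:212,340:375,2]))
zp=.004
def line(e,z):
    Q=ray(e,z,c,W)[:,:2]*1000;vx,vy,x,y=cv2.fitLine(Q.astype(np.float32),cv2.DIST_HUBER,0,.01,.01).ravel();return np.array([vx,vy]),np.array([x,y])
L=[line(np.array([(q,np.argmax(m[:,q])-.5) for q in list(range(276,308))+list(range(338,382))]),zp),
   line(np.array([(np.argmax(m[r])-.5,r) for r in range(200,255)]),zp),line(np.array([(639.5-np.argmax(m[r,::-1]),r) for r in range(200,262)]),zp)]
for a,q in L:print(np.degrees(np.arctan2(a[1],a[0])),q)
def X(A,B):return A[1]+A[0]*np.linalg.solve(np.c_[A[0],-B[0]],B[1]-A[1])[0]
a,b=X(L[0],L[1]),X(L[0],L[2]);xv=(b-a)/np.linalg.norm(b-a);yv=np.array([-xv[1],xv[0]])
print(a,b,np.linalg.norm(b-a),'yaw',np.degrees(np.arctan2(xv[1],xv[0])),'centre',(a+b)/2-55*yv)
# rods/rail: light strips z>12
for rr in range(214,250,4):print(rr,[(int(q),*P[rr,q].round(0)) for q in range(274,384) if P[rr,q,2]>16 and not 305<q<342][:4])
# hanging plate mask in tool frame
ob=manip.get_obs();M=R.from_quat(ob['ee_rot']).as_matrix();T=(P-np.array(ob['position'])*1000)@M
k=(T[...,2]>-45)&(T[...,2]<90)&(abs(T[...,1])<15)&(p.min(2)>150)&(P[...,2]>70);k[:,:300]=0;k[:,345:]=0
print('plate tool y',np.percentile(T[k],[2,50,98],axis=0).round(1))
for r in range(160,260,12):
    q=np.nonzero(k[r])[0];print(r,q.min(),q.max(),T[r,q].mean(0).round(1)) if len(q) else 0
E
```

```text
272 383 192 5.441327230798071 5.51707710041538
-5.259467 [ 639.9675  -153.26736]
84.95602 [ 567.15186 -185.03435]
84.70467 [ 684.7267 -200.0498]
[ 570.5199  -146.87445] [ 688.6474  -157.74852] 118.626945 yaw -5.2594633 centre [ 624.542   -207.07993]
214 []
218 [(275, np.float64(574.0), np.float64(-169.0), np.float64(18.0)), (276, np.float64(575.0), np.float64(-170.0), np.float64(17.0)), (277, np.float64(575.0), np.float64(-170.0), np.float64(16.0)), (278, np.float64(577.0), np.float64(-170.0), np.float64(17.0))]
222 []
226 [(286, np.float64(585.0), np.float64(-177.0), np.float64(24.0)), (287, np.float64(586.0), np.float64(-177.0), np.float64(23.0)), (288, np.float64(587.0), np.float64(-177.0), np.float64(24.0)), (289, np.float64(588.0), np.float64(-177.0), np.float64(24.0))]
230 [(285, np.float64(585.0), np.float64(-177.0), np.float64(34.0)), (286, np.float64(586.0), np.float64(-177.0), np.float64(34.0)), (287, np.float64(587.0), np.float64(-177.0), np.float64(36.0)), (288, np.float64(588.0), np.float64(-177.0), np.float64(35.0))]
234 [(284, np.float64(585.0), np.float64(-177.0), np.
[... 614 characters left out ...]
at64(586.0), np.float64(-177.0), np.float64(63.0)), (284, np.float64(587.0), np.float64(-177.0), np.float64(62.0))]
246 [(281, np.float64(584.0), np.float64(-181.0), np.float64(62.0)), (282, np.float64(585.0), np.float64(-180.0), np.float64(65.0)), (283, np.float64(586.0), np.float64(-180.0), np.float64(64.0)), (284, np.float64(586.0), np.float64(-181.0), np.float64(63.0))]
plate tool y [[-27.5  -5.6 -28.1]
 [ 16.8  -0.9 -20. ]
 [ 44.9   3.9   4.9]]
172 314 330 [45.7 -0.9  6.6]
184 312 332 [42.2 -0.9 -0.9]
196 311 333 [38.4 -0.9 -5.9]
208 310 333 [ 34.7  -1.1 -10.3]
220 310 333 [ 30.6  -1.2 -13.3]
232 310 334 [ 26.8  -0.8 -16.8]
244 310 334 [ 22.6  -0.9 -18.8]
256 310 334 [ 18.4  -0.9 -20.9]
```

The rack centre is (625,-206.5) with yaw -5.2°, and the rods agree. The plate centre is 25 mm below the TCP, 0.9 mm off in x. I'll move over the middle bay and lower.

```bash
python3 -m crank '[[[0.6,-0.05,-2.6,0,0,0,0],[0.6,-0.05,-2.6,0,0,0,0],[0.6,-0.05,-2.6,0,0,0,0],[0.6,0,0,-3,0,0,0],[0.6,0,0,-2,0,0,0],[0.6,0,0,-1.5,0,0,0],[0.6,0,0,-1.5,0,0,0],[0.6,0,0,-1.5,0,0,0],[0.6,0,0,-1.5,0,0,0],[0.6,0,0,-0.6,0,0,0],[0.6,0,0,-0.4,0,0,0],[0.6,0,0,0,0,0,0],[0.6,0,0,0,0,0,0]]]'
```

```text
clock: 15.3
position: [0.6262, -0.2081, 0.0877]
ee_rot: [0.739, 0.673, 0.0, 0.0]
ft_force: [-0.2, -0.0, -0.5]
grip_width: 0.106
grasp_force: 49.6
```

```bash
python3 -m crank '[[[0.6,0,0.12,-0.15,0,0,0],[0.6,0,0,-0.15,0,0,0],[0.6,0,0,-0.05,0,0,0],[0.6,0,0,0,0,0,0]]]'
python3 m.py w8
```

```text
clock: 15.8
position: [0.626, -0.2067, 0.0838]
ee_rot: [0.739, 0.673, 0.0, -0.0]
ft_force: [-0.6, 0.5, -0.8]
grip_width: 0.108
grasp_force: 49.9
tcp [ 0.626  -0.2067  0.0838] y [ 0.996 -0.093  0.   ] z [ 0.  0. -1.] [-0.2545344   0.6094315   0.70576056  1.55685344 -0.42263425  1.13270007
  0.45056428] 15.85
```

View pics/w8.png

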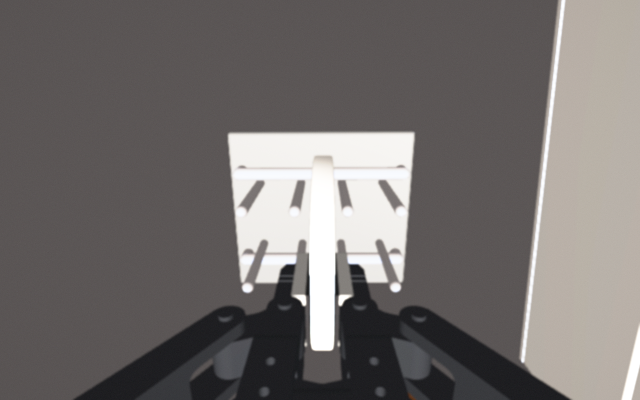

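The plate sits centred in the middle bay, between rod tops (295,211) and (347,211). I'll lower until it touches.

```bash
python3 -m crank '[[[0.6,0,0,-0.1,0,0,0],[0.6,0,0,-0.1,0,0,0],[0.6,0,0,0,0,0,0]]]'
```

```text
clock: 16.23
position: [0.6269, -0.2064, 0.0831]
ee_rot: [0.739, 0.674, 0.001, 0.0]
ft_force: [-1.6, 2.2, 8.9]
grip_width: 0.106
grasp_force: 51.2
```

```bash
python3 -m crank '[[[1.4,0,0,0,0,0,0],[2.0,0,0,0,0,0,0],[3.0,0,0,0,0,0,0],[3.0,0,0,0,0,0,0],[3.0,0,0,0,0,0,0],[3.0,0,0,2,0,0,0],[3.0,0,0,4,0,0,0],[3.0,0,0,5,0,0,0],[3.0,0,0,0,0,0,0],[3.0,0,0,0,0,0,0]]]'
python3 m.py w9;python3 - <<'E'
from h import *
w=np.load('w.npz')['p'];p,*_=cam('scene');q=cv2.resize(p[120:260,230:400],(486,400),interpolation=2)
cv2.imwrite('pics/c9.png',np.hstack([w[100:400,160:470],q[:300]])[:,:,::-1])
E
```

```text
clock: 17.48
position: [0.626, -0.2068, 0.1924]
ee_rot: [0.739, 0.673, 0.0, 0.0]
ft_force: [-0.3, -0.2, -0.1]
grip_width: 0.353
grasp_force: 0.0
tcp [ 0.6257 -0.2066  0.1915] y [ 0.996 -0.093 -0.   ] z [-0.  0. -1.] [-0.28397083  0.51438197  0.7587689   1.44949222 -0.3572212   1.31962966
  0.40551386] 17.525
```

View pics/c9.png

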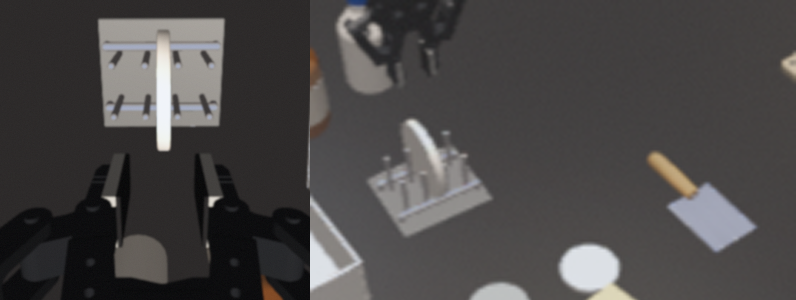

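The plate stands let go in the middle bay. Next I return to the knob.

```bash
python3 -m crank '[[[6,-1.03,3.01,0,0,0,7.5],[6,-1.03,3.01,0,0,0,7.5],[6,-1.03,3.01,0,0,0,7.5],[6,-1.03,3.01,0,0,0,7.5],[6,-1.03,3.01,0,0,0,7.5],[6,-1.03,3.01,0,0,0,7.5],[6,-1.03,3.01,0,0,0,7.5],[6,-1.03,3.01,0,0,0,7.5],[6,-1.03,3.01,0,0,0,7.5],[6,-1.03,3.01,0,0,0,7.5],[6,-1.03,3.01,0,0,0,7.5],[6,-1.03,3.01,0,0,0,7.5],[6,-1.03,3.01,0,0,0,7.5],[6,-1.03,3.01,0,0,0,7.5],[6,0,0,0,0,0,0],[6,0,0,0,0,0,0]]]'
python3 m.py w10; python3 - <<'E'
from h import *
f=np.load('w.npz');p,d,W=f['p'],f['d'],f['W'];c=eyes.camera_params('wrist');P=cloud(d,c,W)*1000
m=(P[...,2]>50)&(P[...,2]<64)&(P[...,0]<520)&(P[...,0]>440)&(abs(P[...,1]-215)<40)&(p.min(2)>100)
v,u=np.nonzero(m);print(len(v),u.min(),u.max(),P[m].min(0),P[m].max(0),np.median(P[m],0))
E
```

```text
clock: 19.58
position: [0.4817, 0.2138, 0.1912]
ee_rot: [-0.083, 0.997, -0.0, -0.0]
ft_force: [0.3, -0.7, -0.2]
grip_width: 0.7
grasp_force: 0.0
tcp [0.4819 0.2135 0.1913] y [-0.165  0.986 -0.001] z [-0.001 -0.001 -1.   ] [-0.79782068  0.14049103  0.32213752  1.78985143 -0.04677315  1.21960312
  1.27446758] 19.625
906 308 339 [467.10128713 201.48734812  50.01002091] [498.65545437 230.884437    59.038357  ] [479.92916052 215.88589727  55.3269414 ]
```

```bash
python3 -m crank '[[[6,0,0.2,-4,0,0,0],[6,0,0,-4,0,0,0],[6,0,0,-4,0,0,0],[6,0,0,-4.4,0,0,0],[6,0,0,0,0,0,0],[2,0,0,0,0,0,0],[2,0,0,0,0,0,0],[2,0,0,0,0,0,0],[2,0,0,0,0,0,0],[2,0.5,0.085,0,0,0,0],[2,0.5,0.085,0,0,0,0],[2,0.5,0.085,0,0,0,0],[2,0.5,0.085,0,0,0,0],[2,0.5,0.085,0,0,0,0],[2,0.5,0.085,0,0,0,0],[2,0.15,0.02,0,0,0,0],[2,0,0,0,0,0,0],[2,0,0,0,0,0,0]]]' 70
```

```text
clock: 21.88
position: [0.513, 0.2207, 0.03]
ee_rot: [-0.084, 0.997, -0.0, -0.001]
ft_force: [-10.9, -8.9, 16.3]
grip_width: 0.349
grasp_force: 71.0
```

```bash
python3 -m crank '[[[6,0,0,0,0,0,0],[6,0,0,0,0,0,0],[6,0,0,0,0,0,0],[6,0,0,4,0,0,0],[6,0,0,4,0,0,0],[6,0,0,4,0,0,0],[6,0,0,4,0,0,0],[6,0,0,4,0,0,0],[6,-4,0,0,0,0,0],[6,-4,0,0,0,0,0],[6,0,0,0,0,0,0],[6,0,0,0,0,0,0]]]'
python3 m.py w11; python3 - <<'E'
from h import *
f=np.load('w.npz');p,d,W=f['p'],f['d'],f['W'];c=eyes.camera_params('wrist');P=cloud(d,c,W)*1000
m=(P[...,2]>50)&(P[...,2]<64)&(P[...,0]<520)&(P[...,0]>440)&(abs(P[...,1]-220)<40)&(p.min(2)>100)
print(P[m].min(0),np.median(P[m],0))
q,d2,c2,W2=cam('scene');s=cv2.resize(q[160:290,240:400],(492,400),interpolation=2)
cv2.imwrite('pics/c11.png',np.hstack([p[150:400,180:460],s[:250]])[:,:,::-1])
E
```

```text
clock: 23.38
position: [0.4337, 0.222, 0.2281]
ee_rot: [-0.084, 0.996, 0.0, 0.0]
ft_force: [0.6, -0.3, -0.4]
grip_width: 0.701
grasp_force: 0.0
tcp [0.4339 0.2218 0.2279] y [-0.167  0.986  0.   ] z [ 0.001  0.    -1.   ] [-0.8533367   0.01893053  0.29237692  1.83350904 -0.00560888  1.28937597
  1.1792507 ] 23.425
[496.08785703 206.19366318  50.04216611] [507.83389369 221.21727302  55.43446715]
```

View pics/c11.png

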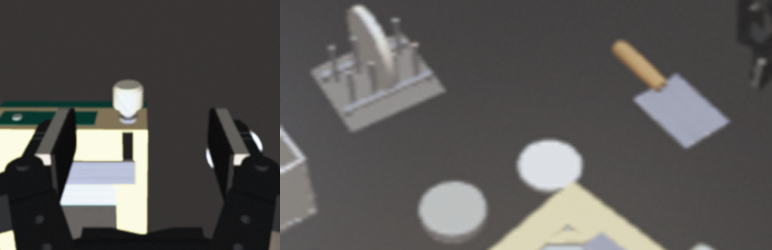

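The knob is home: it travelled about 29 mm back and the detent snapped. The plate stands in the rack and the gripper is clear.

```bash
python3 -c "
from workcell import job
print(job.hand_in())"
```

```text
the job is handed in; nothing more can be done
None
```

I pulled the knob out, tipped the plate, stood it in the rack's middle bay and pushed the knob home, then handed the job in at about 23 s; no bystander was touched as far as I saw, and no verdict was shown.

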